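# Push the dried-out ink pad off the desk into the waste tub

## Robot

A 6-joint arm with a two-finger parallel gripper is mounted at the origin on a cart in front of the work surface, level with it; the furniture and walls round the work are solid. World frame = base frame: x ahead of the robot, y to its left, z up, the work surface at z = 0. Lengths are in m, angles in rad, forces in N, time in s.
With the tool pointing down it reaches from about 0.35 to 0.975 m from the base axis. Payload 7.1 kg.
Tool frame: the origin (TCP) lies midway between the tips of the shut fingers; the grasp point (between the pads) lies bot.grip_depth behind it (bot.grip_depth is the distance from the TCP to the grasp point, in m); z points along the fingers, y is the line along which they close (so a half turn about z gives the same grasp; the last joint's range is limited). The gripper opens to 88 mm and grips with 3 to 60 N. Pads are 20 mm wide; open, the fingers measure 115 mm over their backs; the gripper's body (75 mm by 178 mm) begins 61 mm behind the grasp point.
Start: joints at [1.176, 0.423, 1.63, -0, 1.089, -0.019], TCP at [0.229, 0.581, 0.223] pointing down, gripper open.
Joint ranges: [-3, 3], [-0.9, 2.11], [0.09, 2.58], [-1.31, 4.45], [0.11, 2.69], [-2.54, 2.54]. Speed limits (rad/s): [2.39, 2.39, 3.01, 3.14, 3.14, 3.14].

## Interface

Orientations are given as a 3x3 rotation matrix whose columns are the frame's x, y, z axes.
In Python, from workcell import bot, read_camera, calibration, job_done gives the robot as it stands (bot), with the cameras as plain functions and the job as plain functions.
- The arm moves only by the tool shift_gripper, called after "Request:" in YAML: its name, and indented under it one key for each argument. Schema: {"type":"object","properties":{"segments":{"type":"array","items":{"type":"array","items":{"type":"number"},"minItems":7,"maxItems":7},"minItems":1,"maxItems":8},"grip_force":{"type":"number"},"only":{"type":"string"},"quiet":{"type":"boolean"},"lines":{"type":"string"}},"required":["segments"],"additionalProperties":false}. segments is a list of rows, 1 to 8 of them, each of 7 numbers: a rotation vector rx, ry, rz in a scale on which 1.0 is 180 degrees, then dx, dy, dz in fractions of the full range, 1 being 0.3 m, then the opening from 0.0 (shut) to 1.0 (fully open); each row is the pose to reach, as a shift and turn from the pose commanded when the call began, along the tool's axes at that moment; what a row does not reach only later rows make up. A row lasts 1/12 s, in which the tool goes at most 0.0417 m and 0.125 rad, less where a joint would pass 70% of its speed; a pose out of reach is approached as far as the arm can. The fingers move at their own pace and stop on an object; grip_force is the grip in N (left out, the last holds). Time passes only in rows, so rows that do not move let the fingers close. The tool returns the time, the measured TCP pose, the force, the opening and the grip force at its end. only (a regular expression) keeps the lines of the reply that match it, lines (a string "A,B") keeps lines A to B, and quiet returns only ok. Shift and turn numbers lie between -1 and 1, and a call with a number outside is refused. Input that does not fit is refused with a message, and nothing moves.
- bot.read_state(): the state, without advancing time (a new reading comes with each control period).
- read_camera(name): name is "scene" or "top" or "wrist"; returns the picture (400x640x3 uint8, red, green, blue); there is no depth.
- calibration(name): a dict with "mtx" (3x3 intrinsics, pixels), "view" (4x4, takes a point from world to camera coordinates). Camera axes: x right, y down, z forward; pixel columns grow to the right and rows downward; lengths in m; the calibration is good to about 2 mm. A picture is of the moment at which its call begins: read the wrist's pose just before it. calibration takes no time and is no camera call; for the wrist camera it gives the pose at the moment of the call.
- job_done(): hands the job in; it is judged then, once.
The state is a dict: "time": time; "qpos": joint angles; "qd": joint speeds; "effort": joint torques, N m; "eef_pos": TCP position; "tcp_rot": TCP orientation; "force": force on the tool from outside, world axes, zero at the start; "torque": the same for the moment, N m; "grip_width": opening from 0.0 (shut) to 1.0 (fully open); "grip_force": force on a finger pad.
Only numpy, scipy, OpenCV 4.12 (cv2) and the standard library are available. Lean on these libraries where they do the work, as an engineer would, in place of code of your own. Each camera call takes 0.05 s, during which the arm holds its last target. There are 200 camera calls.

## Task

The red ink pad has dried out and is rubbish. Without picking it up or pressing hard on it, push it flat across the desk and over the back edge so that it drops into the blue waste tub standing just below. Leave the blue-and-white eraser and the beige card box where they are.

Things in the scene. Friction and masses are not known exactly. Their poses are not given: they have to be found in the camera images.
- ink_pad: flat ink pad with a red lid on a grey base, 63 mm (its x) by 96 mm (its y) by 16 mm high, 0.09 kg, loose, its centre 60 to 180 mm from the desk's back edge: a straight push square to the edge drops it in the tub. Its long axis is within 15 degrees of square to the edge. Neighbours' centres are about 105 mm away along the edge. Origin: centre of underside; z up.
- tub: open blue tub, fixed, 270 (x) by 480 (y) by 95 mm high, wall 6 mm, on a low grey drawer unit behind the desk; rim 73 mm below the desk top. Origin: centre of its underside, 168 mm below the desk top. Its x axis points away from the desk, square to the straight back edge, which lies 120 mm from the tub's centre on the -x side, parallel to its y. The flat desk top (z = 0) has no lip there.
- eraser: eraser, white rubber in a blue sleeve, 21 by 45 by 12 mm, loose on the desk, in a row with the ink pad along the back edge, in any order; a bystander. Origin: centre of its underside; z up.
- card_box: closed beige card box, 56 by 93 by 25 mm, loose on the desk, in a row with the ink pad along the back edge, in any order; a bystander. Origin: centre of its underside; z up. (Beyond the row, on the right, a monitor stands with the lower edge of its screen 84 mm above the desk: come from the robot's side, not from the right.)

How it is judged:
By the outcome, as a careful person would: the job done as asked, in the order asked, and still so for the second after the job is handed in, with the robot touching nothing.
It also fails if it takes over 30 s, if anything falls off the work surface, if the arm or the gripper's body presses on something with over 40 N, if the wrist force passes 120 N, or if a joint passes its speed limit or range.

## Working session

There is one attempt and no reset: what is moved stays moved. The work goes in short steps, Python scripts to look and compute and a tool call to move; the robot and the scene stay as the last step left them, time stands still between calls to the robot, and variables do not carry over. Pictures are saved under pics/ and viewed, at most 10 in all, crops included, and the job is handed in when it is done.

```bash
mkdir -p pics; ls
```

Run:
```python
from workcell import bot, read_camera, calibration, job_done
import cv2,numpy as np
for n in("scene","top"):
    cv2.imwrite(f"pics/{n}0.png",read_camera(n)[:,:,::-1])
    c=calibration(n);print(n,np.round(c["mtx"],1).tolist(),np.round(c["view"],3).tolist())
s=bot.read_state();print(s["time"],s["eef_pos"],np.round(s["tcp_rot"],3),bot.grip_depth)
```

```text
pics
workcell.py
scene [[393.5, 0.0, 322.9], [0.0, 393.5, 197.6], [0.0, 0.0, 1.0]] [[0.019, 1.0, 0.005, 0.009], [0.725, -0.011, -0.689, -0.452], [-0.689, 0.016, -0.725, 1.209], [0.0, 0.0, 0.0, 1.0]]
top [[437.9, 0.0, 317.2], [0.0, 437.9, 211.1], [0.0, 0.0, 1.0]] [[0.007, -1.0, 0.022, -0.022], [-0.994, -0.009, -0.111, 0.55], [0.111, -0.021, -0.994, 0.738], [0.0, 0.0, 0.0, 1.0]]
0.1 [0.22915199 0.58094115 0.2219972 ] [[-0.93   0.367 -0.001]
 [ 0.367  0.93  -0.001]
 [ 0.    -0.001 -1.   ]] 0.0187
```

View pics/top0.png

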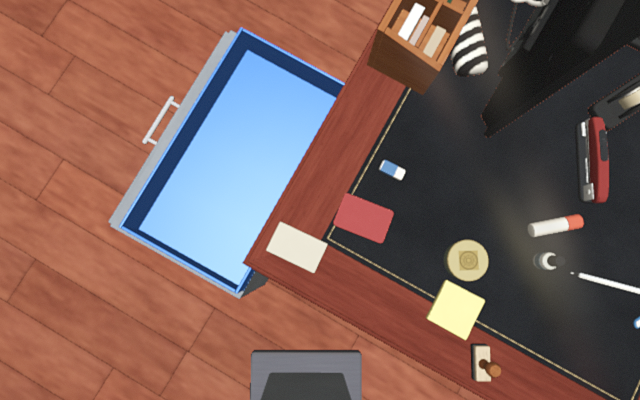

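View pics/scene0.png

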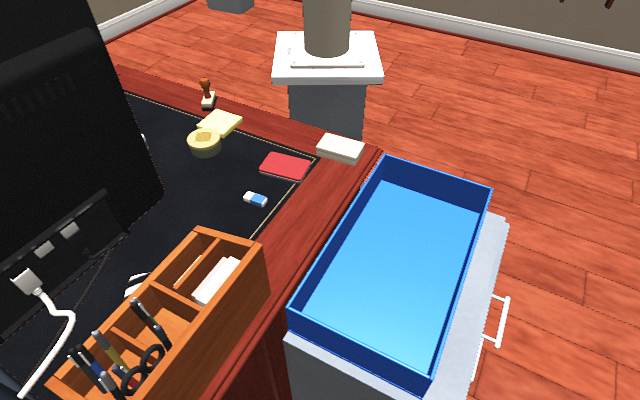

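The top view shows the beige box at (297,247), the red pad at (364,218) and the eraser at (392,170). The desk's back edge runs from (245,262) to about (375,35), with the tub to its left. In the scene view the pad is at (286,166), the box at (340,148) and the eraser at (255,199).

Run:
```python
import cv2
a=cv2.imread("pics/top0.png")[140:290,230:430]; b=cv2.imread("pics/scene0.png")[120:220,230:400]
cv2.imwrite("pics/ct.png",cv2.resize(a,None,fx=4,fy=4,interpolation=cv2.INTER_CUBIC))
cv2.imwrite("pics/cs.png",cv2.resize(b,None,fx=4,fy=4,interpolation=cv2.INTER_CUBIC))
```

```text
(no output)
```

View pics/ct.png

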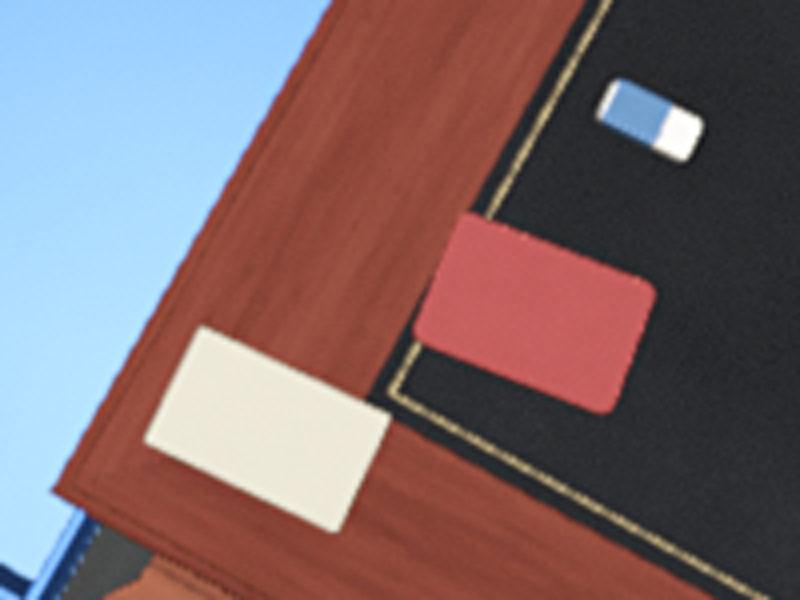

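View pics/cs.png

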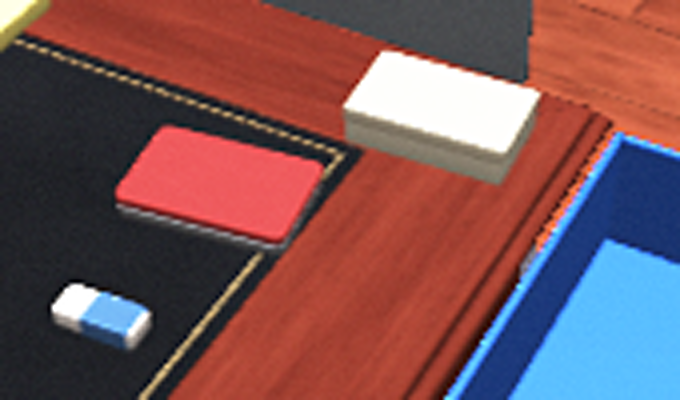

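The crop corners are sharp enough to use. In top-crop pixels the pad is (468,212), (655,285), (605,413), (415,335), and the edge runs from (52,490) to (330,5).

Create h.py:
```python
from workcell import bot, read_camera, calibration, job_done
import numpy as np
C={n:calibration(n) for n in("scene","top")}
def ray(n,u,v):
    V=C[n]["view"];R=V[:3,:3];o=-R.T@V[:3,3]
    d=R.T@np.linalg.solve(C[n]["mtx"],[u,v,1.]);return o,d/np.linalg.norm(d)
def plane(n,p,z):
    o,d=ray(n,*p);return o+d*(z-o[2])/d[2]
def tri(pt,ps):
    A=0;b=0
    for n,p in(("top",pt),("scene",ps)):
        o,d=ray(n,*p);P=np.eye(3)-np.outer(d,d);A=A+P;b=b+P@o
    return np.linalg.solve(A,b)
ct=lambda u,v:((u+.5)/4-.5+230,(v+.5)/4-.5+140)
cs=lambda u,v:((u+.5)/4-.5+230,(v+.5)/4-.5+120)
```

Run:
```python
from h import *
np.set_printoptions(precision=4,suppress=True)
T=[(468,212),(655,285),(605,413),(415,335)];S=[(283,240),(117,197),(165,127),(325,165)]
P=np.array([tri(ct(*t),cs(*s)) for t,s in zip(T,S)]);print("pad tri",P,P.mean(0))
Q=np.array([plane("top",ct(*t),.016) for t in T]);print("pad plane",Q,Q.mean(0))
B=np.array([plane("top",ct(*t),.025) for t in[(202,325),(390,412),(335,533),(145,440)]]);print("box",B,B.mean(0))
print("eraser",plane("top",ct(650,120),.012))
e0=plane("top",ct(52,490),0);e1=plane("top",ct(330,5),0);d=(e1-e0)/np.linalg.norm(e1-e0)
n=np.array([-d[1],d[0],0]);c=Q.mean(0)
print("edge",e0,e1,d,"n",n,"dist",(e0-c)@n)
ax=Q[0]+Q[3]-Q[1]-Q[2];ax/=np.linalg.norm(ax);print("axis",ax,np.degrees(np.arctan2(ax[1],ax[0])-np.arctan2(n[1],n[0])))
for q in("top",(485,135)),("top",(425,92)),("top",(446,260)):print(q,plane(*q,.084),plane(*q,0))
R=bot.read_state()["tcp_rot"];print(R.T@n,R.T@ax)
```

```text
pad tri [[ 0.5856 -0.0684  0.0145]
 [ 0.5531 -0.1537  0.0152]
 [ 0.4955 -0.132   0.0137]
 [ 0.5297 -0.0459  0.0152]] [ 0.541  -0.1     0.0146]
pad plane [[ 0.5854 -0.0707  0.016 ]
 [ 0.5531 -0.1549  0.016 ]
 [ 0.4955 -0.1318  0.016 ]
 [ 0.5296 -0.047   0.016 ]] [ 0.5409 -0.1011  0.016 ]
box [[ 0.5324  0.0475  0.025 ]
 [ 0.4948 -0.0356  0.025 ]
 [ 0.442  -0.0118  0.025 ]
 [ 0.4818  0.0715  0.025 ]] [0.4878 0.0179 0.025 ]
eraser [ 0.6293 -0.1543  0.012 ]
edge [0.4596 0.1152 0.    ] [ 0.6845 -0.0079  0.    ] [ 0.8772 -0.4802  0.    ] n [0.4802 0.8772 0.    ] dist 0.15069564557319318
axis [0.3658 0.9307 0.    ] 7.236975429785268
('top', (485, 135)) [ 0.6751 -0.2978  0.084 ] [ 0.7    -0.3328  0.    ]
('top', (425, 92)) [ 0.7486 -0.1978  0.084 ] [ 0.7822 -0.2211  0.    ]
('top', (446, 260)) [ 0.4658 -0.2263  0.084 ] [ 0.466  -0.2529  0.    ]
[-0.1247  0.9922 -0.0014] [ 0.0013  1.     -0.0014]
```

The two-view height of the pad's lid is 14.6 mm, which agrees with the stated 16 mm. The push direction is n = (0.480, 0.877), with the pad's centre 151 mm from the edge. I'll travel at the present height to a point behind the pad, turning the finger line parallel to the edge with the fingers partly shut for a two-point push.

The manual's scale: shifts go in shares of 0.3 m and turns go in shares of 180 degrees. Converting my numbers, -0.22 m is -0.7333, -0.2 m is -0.6667, 0.9 rad is 0.2865.

Request:
shift_gripper:
  segments:
    - [0,0,0.2865,-0.6667,-0.7333,0,0.35]
    - [0,0,0.2865,-0.6667,-0.7333,0,0.35]
    - [0,0,0.2865,-0.6667,-0.7333,0,0.35]
    - [0,0,0.2865,-0.6667,-0.7333,0,0.35]
    - [0,0,0.2865,-0.6667,-0.7333,0,0.35]
    - [0,0,0.2865,-0.6667,-0.7333,0,0.35]
    - [0,0,0.2865,-0.6667,-0.7333,0,0.35]
    - [0,0,0.2865,-0.6667,-0.7333,0,0.35]

```text
time: 0.77
eef_pos: [0.3351, 0.2983, 0.2222]
tcp_rot: [[-0.282, 0.96, -0.001], [0.96, 0.282, -0.003], [-0.002, -0.002, -1.0]]
force: [-0.1, -0.5, 0.6]
grip_width: 0.431
grip_force: 0.0
```

Create g.py:
```python
from h import *
import sys
s=bot.read_state();R=s["tcp_rot"];p=s["eef_pos"]
g=np.array([float(a) for a in sys.argv[1:4]])
n=np.array([.4802,.8772,0]);y=np.array([.8772,-.4802,0])
from scipy.spatial.transform import Rotation as Ro
T=np.c_[np.cross(y,[0,0,-1]),y,[0,0,-1]]
print("rv",Ro.from_matrix(R.T@T).as_rotvec().round(3),"d",(R.T@(g-p)).round(4),"p",p.round(4),"t",s["time"],"F",s["force"].round(1),"along n to edge",((np.array([.4596,.1152,0])-p)@n).round(4))
```

```bash
python3 g.py 0.508 -0.162 0.222
```

```text
rv [-0.001  0.003  0.786] d [-0.4903  0.0363  0.0012] p [0.3351 0.2983 0.2222] t 0.7667 F [-0.1 -0.5  0.6] along n to edge -0.1008
```

Converted, -0.3 m is -1, 0.022 m is 0.0733, 0.786 rad is 0.2502.

Request:
shift_gripper:
  segments:
    - [0,0,0.2502,-1,0.0733,0,0.35]
    - [0,0,0.2502,-1,0.0733,0,0.35]
    - [0,0,0.2502,-1,0.0733,0,0.35]
    - [0,0,0.2502,-1,0.0733,0,0.35]
    - [0,0,0.2502,-1,0.0733,0,0.35]
    - [0,0,0.2502,-1,0.0733,0,0.35]
    - [0,0,0.2502,-1,0.0733,0,0.35]
    - [0,0,0.2502,-1,0.0733,0,0.35]

```text
time: 1.43
eef_pos: [0.4448, 0.0186, 0.2229]
tcp_rot: [[0.476, 0.879, 0.002], [0.879, -0.476, -0.001], [-0.0, 0.002, -1.0]]
force: [0.4, 0.4, 0.2]
grip_width: 0.351
grip_force: 0.0
```

```bash
python3 g.py 0.500 -0.177 0.1
```

```text
rv [0.002 0.    0.005] d [-0.1457  0.1414  0.1232] p [0.4448 0.0186 0.2229] t 1.4333 F [0.4 0.4 0.2] along n to edge 0.0918
```

Converted, -0.146 m is -0.4867, 0.141 m is 0.47, 0.005 rad is 0.0016.

Request:
shift_gripper:
  segments:
    - [0,0,0.0016,-0.4867,0.47,0.1667,0.35]
    - [0,0,0.0016,-0.4867,0.47,0.1667,0.35]
    - [0,0,0.0016,-0.4867,0.47,0.1667,0.35]
    - [0,0,0.0016,-0.4867,0.47,0.1667,0.35]
    - [0,0,0.0016,-0.4867,0.47,0.1667,0.35]
    - [0,0,0.0016,-0.4867,0.47,0.3333,0.35]
    - [0,0,0.0016,-0.4867,0.47,0.4,0.35]
    - [0,0,0.0016,-0.4867,0.47,0.4,0.35]

```text
time: 2.1
eef_pos: [0.4948, -0.1714, 0.0975]
tcp_rot: [[0.476, 0.879, -0.009], [0.879, -0.476, 0.004], [-0.001, -0.01, -1.0]]
force: [-2.1, -0.3, 0.8]
grip_width: 0.352
grip_force: 0.0
```

```bash
python3 g.py 0.500 -0.177 0.007
```

Run:
```python
from h import *
import cv2
cv2.imwrite("pics/t1.png",cv2.resize(read_camera("top")[100:300,230:490,::-1],None,fx=3,fy=3))
```

```text
rv [-0.01   0.001  0.004] d [-0.0024  0.0082  0.0905] p [ 0.4948 -0.1714  0.0975] t 2.1 F [-2.1 -0.3  0.8] along n to edge 0.2345
```

View pics/t1.png

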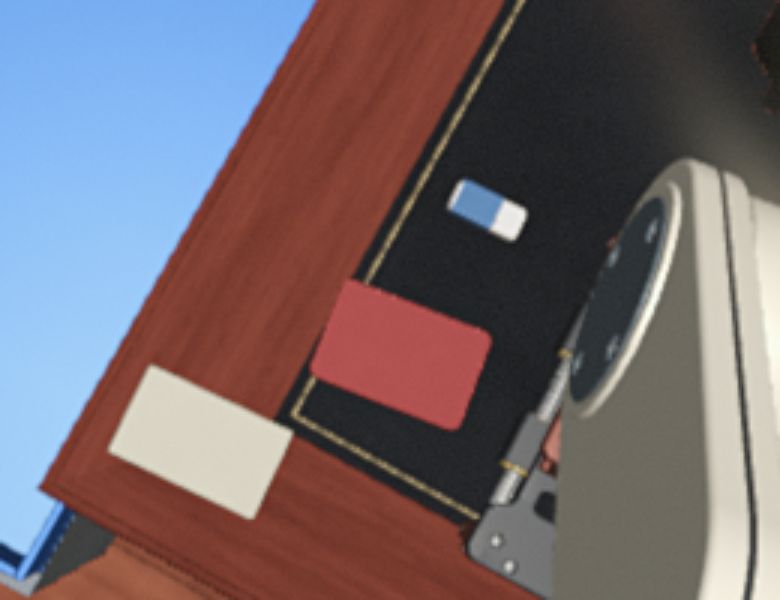

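The gripper hovers behind the pad on the robot's side. The pad is unmoved, from (312,370) to (490,335) in the crop, and the box and eraser are clear.

Converted, 0.085 m is 0.2833, 0.08 m is 0.2667, 0.004 rad is 0.0013.

Request:
shift_gripper:
  segments:
    - [0,0,0.0013,-0.0067,0.0133,0.0833,0.35]
    - [0,0,0.0013,-0.0067,0.0133,0.1667,0.35]
    - [0,0,0.0013,-0.0067,0.0133,0.2333,0.35]
    - [0,0,0.0013,-0.0067,0.0133,0.2667,0.35]
    - [0,0,0.0013,-0.0067,0.0133,0.2833,0.35]
    - [0,0,0.0013,-0.0067,0.0133,0.2833,0.35]
    - [0,0,0.0013,-0.0067,0.0133,0.2833,0.35]

```text
time: 2.73
eef_pos: [0.502, -0.1762, 0.0189]
tcp_rot: [[0.479, 0.878, 0.002], [0.878, -0.479, -0.001], [0.0, 0.002, -1.0]]
force: [-0.1, -0.1, 0.5]
grip_width: 0.349
grip_force: 0.0
```

```bash
python3 g.py 0.500 -0.177 0.007
```

```text
rv [ 0.002 -0.     0.001] d [-0.0017 -0.0013  0.0119] p [ 0.502  -0.1762  0.0189] t 2.7333 F [-0.1 -0.1  0.5] along n to edge 0.2353
```

Converted, 0.034 m is 0.1133, 0.02 m is 0.0667.

Request:
shift_gripper:
  segments:
    - [0,0,0,0,0,0.02,0.35]
    - [0,0,0,0,0,0.04,0.35]
    - [0,0,0,0,0,0.04,0.35]
    - [0,0,0,0.02,0,0.04,0.35]
    - [0,0,0,0.0433,0,0.04,0.35]
    - [0,0,0,0.0667,0,0.04,0.35]
    - [0,0,0,0.09,0,0.04,0.35]
    - [0,0,0,0.1133,0,0.04,0.35]

```text
time: 3.4
eef_pos: [0.5177, -0.1455, 0.0058]
tcp_rot: [[0.479, 0.878, 0.0], [0.878, -0.479, -0.0], [-0.0, 0.0, -1.0]]
force: [-0.2, -0.7, 0.3]
grip_width: 0.35
grip_force: 0.3
```

```bash
python3 g.py 0.5 -0.177 0.007
```

```text
rv [0.    0.    0.001] d [-0.0361 -0.0005 -0.0012] p [ 0.5177 -0.1455  0.0058] t 3.4 F [-0.2 -0.7  0.3] along n to edge 0.2008
```

Request:
shift_gripper:
  segments:
    - [0,0,0,0.0233,0,0,0.35]
    - [0,0,0,0.0467,0,0,0.35]
    - [0,0,0,0.07,0,0,0.35]
    - [0,0,0,0.0933,0,0,0.35]
    - [0,0,0,0.1167,0,0,0.35]
    - [0,0,0,0.14,0,0,0.35]
    - [0,0,0,0.1633,0,0,0.35]
    - [0,0,0,0.1867,0,0,0.35]

```text
time: 4.07
eef_pos: [0.5445, -0.0966, 0.0057]
tcp_rot: [[0.479, 0.878, -0.0], [0.878, -0.479, -0.0], [-0.0, -0.0, -1.0]]
force: [-0.3, -0.8, -0.1]
grip_width: 0.349
grip_force: 0.4
```

```bash
python3 g.py 0.5 -0.177 0.007
```

Run:
```python
from h import *
import cv2
a=read_camera("top")[100:300,230:490,::-1];b=read_camera("scene")[100:240,220:400,::-1]
cv2.imwrite("pics/t2.png",np.hstack([cv2.resize(a,(390,300)),cv2.resize(b,(386,300))]))
```

```text
rv [-0.     0.     0.001] d [-0.0919 -0.0005 -0.0013] p [ 0.5445 -0.0966  0.0057] t 4.0667 F [-0.3 -0.8 -0.1] along n to edge 0.145
```

View pics/t2.png

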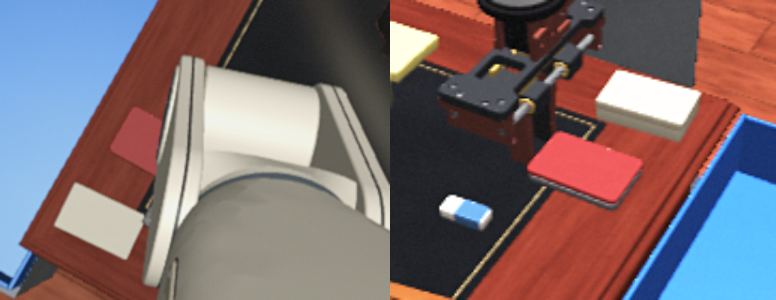

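The pad at (583,170) in the right half is sliding straight toward the edge, now square to it. The box and eraser are untouched, so I'll continue.

Converted, 0.064 m is 0.2133, 0.056 m is 0.1867.

Request:
shift_gripper:
  segments:
    - [0,0,0,0.0267,0,0,0.35]
    - [0,0,0,0.0533,0,0,0.35]
    - [0,0,0,0.08,0,0,0.35]
    - [0,0,0,0.1067,0,0,0.35]
    - [0,0,0,0.1333,0,0,0.35]
    - [0,0,0,0.16,0,0,0.35]
    - [0,0,0,0.1867,0,0,0.35]
    - [0,0,0,0.2133,0,0,0.35]

```text
time: 4.83
eef_pos: [0.5752, -0.0402, 0.0057]
tcp_rot: [[0.479, 0.878, -0.0], [0.878, -0.479, 0.0], [0.0, -0.0, -1.0]]
force: [0.3, -0.0, 0.2]
grip_width: 0.349
grip_force: 0.2
```

Request:
shift_gripper:
  segments:
    - [0,0,0,0.03,0,0,0.35]
    - [0,0,0,0.06,0,0,0.35]
    - [0,0,0,0.0933,0,0,0.35]
    - [0,0,0,0.1267,0,0,0.35]
    - [0,0,0,0.16,0,0,0.35]
    - [0,0,0,0.1933,0,0,0.35]
    - [0,0,0,0.2267,0,0,0.35]
    - [0,0,0,0.26,0,0,0.35]

```text
time: 5.5
eef_pos: [0.6128, 0.0284, 0.0057]
tcp_rot: [[0.479, 0.878, 0.0], [0.878, -0.479, 0.0], [0.0, 0.0, -1.0]]
force: [-0.1, -0.4, 0.1]
grip_width: 0.354
grip_force: 0.0
```

```bash
python3 g.py 0.5 -0.177 0.1
```

Run:
```python
from h import *
import cv2
b=read_camera("scene")[:,:,::-1]
cv2.imwrite("pics/t3.png",b)
```

```text
rv [ 0.    -0.     0.001] d [-0.2343 -0.0005 -0.0943] p [0.6128 0.0284 0.0057] t 5.5 F [-0.1 -0.4  0.1] along n to edge 0.0026
```

View pics/t3.png

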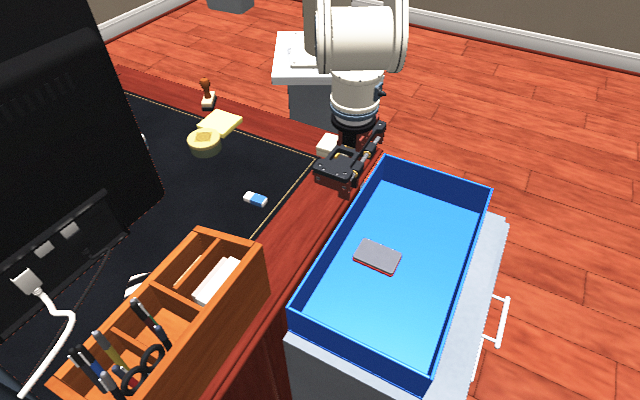

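The pad lies upside down on the tub floor at (377,257), and the eraser and box are in place. I'll raise the tool clear, then check.

Converted, -0.14 m is -0.4667, -0.13 m is -0.4333.

Request:
shift_gripper:
  segments:
    - [0,0,0,0,0,-0.0667,0.35]
    - [0,0,0,0,0,-0.1667,0.35]
    - [0,0,0,0,0,-0.2667,0.35]
    - [0,0,0,0,0,-0.3667,0.35]
    - [0,0,0,0,0,-0.4333,0.35]
    - [0,0,0,0,0,-0.4667,0.35]
    - [0,0,0,0,0,-0.4667,0.35]
    - [0,0,0,0,0,-0.4667,0.35]

```text
time: 6.22
eef_pos: [0.612, 0.0274, 0.1453]
tcp_rot: [[0.479, 0.878, -0.0], [0.878, -0.479, -0.0], [-0.0, -0.0, -1.0]]
force: [0.8, 0.1, -1.1]
grip_width: 0.352
grip_force: 0.0
```

Run:
```python
from h import *
import cv2
cv2.imwrite("pics/t4.png",read_camera("scene")[:,:,::-1])
```

```text
(no output)
```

View pics/t4.png

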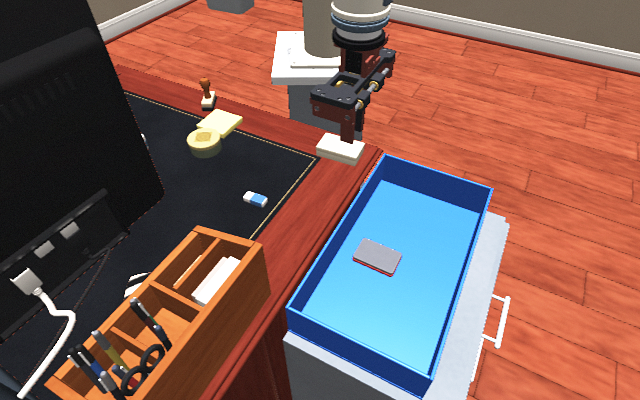

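The pad rests in the tub at (377,257). The box at (340,148) and the eraser at (255,199) are where they began, and the tool is clear of everything.

```bash
python3 -c "
from workcell import bot, read_camera, calibration, job_done
print(job_done())"
```

```text
the job is handed in; nothing more can be done
None
```

The ink pad was pushed flat over the back edge and now lies upside down in the blue tub; the last picture shows the eraser and card box where they started, and the job was handed in at about 6 s, with no verdict returned.

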